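# Roll a roller home against a sprung stop and chock it

## Robot

A 7-joint arm with a two-finger parallel gripper is mounted at the origin on the work surface. World frame = base frame: x ahead of the robot, y to its left, z up, the work surface at z = 0. Lengths are in m, angles in degrees, forces in N, time in s.
With the tool pointing down it reaches from about 0.425 to 0.875 m from the base axis. Payload 4.7 kg.
Tool frame: the origin (TCP) lies on the centre line of the jaws, within the pads' length; the fingertips stand env.nose_length ahead of it and the grasp point (between the pads) lies 8 mm behind it (env.nose_length is the distance from the TCP to the fingertips, in m); y points along the fingers, z is the direction in which the jaws open and shut, and the axes are right-handed (so a half turn about y gives the same grasp; the last joint's range is limited). The gripper opens to 87 mm and grips with 3 to 60 N. Pads are 19 mm wide; open, the fingers measure 117 mm over their backs; the gripper's body (75 mm by 190 mm) begins 51 mm behind the grasp point.
Start: joints at [-62.676, 18.392, -4.016, 83.108, 1.295, 78.541, -3.26], TCP at [0.29, 0.582, 0.234] pointing down, gripper open.
Joint ranges: [-163.93, 163.93], [-17.29, 119.83], [-79.2, 71.16], [3.27, 140.29], [-89.18, 269.18], [5.43, 117.66], [-154.24, 154.24]. Speed limits (degrees/s): [147.25, 147.25, 180, 180, 180, 180, 180].

## Interface

Orientations are given as [roll, pitch, yaw] about the fixed x, y, z axes, in that order (R = Rz(yaw) Ry(pitch) Rx(roll)).
In Python, from cell import env, read_camera, camera_info, job, models gives the robot as it stands.
- The arm moves only by the tool move_arm, never from a script. Its argument "moves" is a list of rows, each a list of 6 numbers: the shift along the tool's x, y, z in mm, then the turn, a rotation vector about the tool's x, y, z in degrees. In form: [[x, y, z, ax, ay, az], ...]. A call has 1 to 20 rows; each row is the pose to reach, as a shift and turn from the pose commanded when the call began, along the tool's axes at that moment; what a row does not reach only later rows make up. A row lasts 1/12 s, in which the tool goes at most 41.7 mm and 7.16 degrees, less where a joint would pass 70% of its speed; a pose out of reach is approached as far as the arm can. A call with a gripper value outside its range is refused whole. "claw" is the finger opening in mm, from 0 to 87, set as the call begins (left out, the last holds). The fingers move at their own pace and stop on an object; "newtons" is the grip in N (left out, the last holds). Time passes only in rows, so rows that repeat a pose let the fingers close. It gives the time, the measured TCP pose, the force and the opening at its end, in the units of the state.
- env.get_obs(): the state, without advancing time (a new reading comes with each control period).
- read_camera(name): name is "scene" or "side" or "wrist"; returns (picture, depth): 384x512x3 uint8, red, green, blue; 384x512 float32, m along the optical axis (not along the pixel's ray), 0 where there is no reading.
- camera_info(name): a dict with "fx", "fy", "cx", "cy" (pixels), "distortion" ([k1, k2, p1, p2, k3] as OpenCV has them; the pictures are not rectified), "R" (3x3) and "t" (3): a world point X has camera coordinates R X + t. Camera axes: x right, y down, z forward; pixel columns grow to the right and rows downward; lengths in m; the calibration is good to about 2 mm. A picture is of the moment at which its call begins: read the wrist's pose just before it. camera_info takes no time and is no camera call; for the wrist camera it gives the pose at the moment of the call.
- job.sign_off(): hands the job in, once; it reports no verdict.
Trained networks look in the newest picture that a camera, given by its name, has taken for a name from the list of things; names that differ only in an ending like _2 or _b are one class to them, and where a whole thing is asked for, a point or a joint stands for the part that bears it (a point fixed in the world has none). Each returns a list of dicts, best first, with "score" (0 to 1); they miss things now and then, are a little off and sometimes report something else, mostly with a low value. They report only what shows in the picture. A call takes as long as a camera call. They do not tell look-alikes from the thing itself.
- models.spot_in(target, camera): "point" ([x, y, z] in m, in world coordinates, good to about 4 mm: the middle of the surface that is visible of it).
- models.cut_out(target, camera): "mask" (384x512 bool, what is visible of it).
The state is a dict: "time_s": time; "qpos": joint angles; "joint_velocities": joint speeds; "effort": joint torques, N m; "tool_pos": TCP position; "tool_rot": TCP orientation; "force": force on the tool from outside, world axes, zero at the start; "wrist_torque": the same for the moment, N m; "grip_width": finger opening in m.
Only numpy, scipy, OpenCV 4.12 (cv2) and the standard library are available. Lean on these libraries where they do the work, as an engineer would, in place of code of your own. Each camera call takes 0.05 s, during which the arm holds its last target.

## Task

Push the loose brass roller from behind so that it rolls along the checking plate, never lifted, until it bears squarely on the green sprung pad of the stop; press it there for about a second with a gentle push of about 11 N, neither a bare touch nor a shove, since the pad is delicate and a push of 15 N would harm it. Leave it resting there, then stand the orange chock on the plate close behind the roller with its low toe towards it. Leave the flange, the oil bottle and the screwdriver alone.

Things in the scene. Friction and masses are not known exactly. Their poses are not given: they have to be found in the camera images.
- plate: the checking plate, a dark steel slab lying on the bench, fixed: 260 long (its x) by 170 wide (its y) by 20 thick. Origin at the centre of its underside; x points along the rolling direction, from the roller to the stop; z up
- stop: the stop, fixed at the far (+x) end of the plate, with the same axes as the plate; its origin is on the plate's top, 90 from the plate's centre along x, in mid-width. A grey block 110 wide and 34 high carries on two rods a green pad, 100 wide (y), 12 thick, its upper edge 32 above the plate. The pad is sprung: it yields towards +x at 4 N per mm for 5 mm, with no preload, and springs back when eased
- stop_face (a point): the nominal middle of the green pad's front face, 34 to the -x side of the stop's origin, 18 above the plate, with the plate's axes. The pad is set with an adjuster by up to 20 either way along x, so its real face lies anywhere from 20 before to 20 beyond this point: it has to be found by feel (or seen). No reading tells how far it is set
- roller_center (a point): the centre of the roller, a smooth brass cylinder with two dark bands, 40 in diameter and 110 long, about 0.25 kg, lying on the plate with its own y axis along its length, roughly across the plate (up to 0.12 rad askew, up to 10 off mid-width at the start). Its centre is 40 above the bench.
- roller: the same roller; its origin is also at its centre and its axes turn as it rolls (y stays along its length). It rolls easily (under 1 N) and comes to rest within a few mm when left. As it is pressed on the pad, friction at the plate and the pusher takes a good part, about a third of an 11 N push, and the force on the pad is what is left
- chock_grip (a point): the centre of the grip block of the orange chock, which stands on the bench to the left or right of the plate at the start. Grip block: 20 (chock x) by 36 (chock y) by 34 high; this point is half-way up, 17 above the chock's underside. Best gripped from above across its 36 mm (along its y)
- chock_toe (a point): the middle of the front edge of the chock's low toe, 24 ahead of chock_grip along the chock's x and 6 above the underside. The toe is 36 wide and reaches 14 out from the grip block, at most 12 high in front with a sloping fillet behind it
- chock: the chock, 34 long (x) in all, 36 wide (y), 34 high, 0.12 kg; origin on its underside, 7 ahead of chock_grip and 17 behind chock_toe; x points to the toe, z up
- flange: bystander: a dark steel ring, 104 outer diameter, 18 high, lying on the bench; origin at the centre of its underside
- oiler: bystander: a white oil bottle with a red collar, 52 diameter, 125 high, standing; origin at the centre of its underside
- driver: bystander: a screwdriver with a black handle lying on the bench, about 200 long along its x; origin on its underside
Things that resemble listed ones, but are neither listed nor needed, are in the scene too. Of the things like the roller, leave any that is pink; of the rest the smaller one is meant.

How it is judged:
By the outcome, as a careful person would: the job done as asked, in the order asked, and still so for the second after the job is handed in, with the robot touching nothing.
It also fails if it takes over 72 s, if anything falls off the work surface, if the arm or the gripper's body presses on something with over 40 N, if the wrist force passes 120 N, or if a joint passes its speed limit or range.

## Working session

There is one attempt and no reset: what is moved stays moved. The work goes in short steps, Python scripts to look and compute and a tool call to move; the robot and the scene stay as the last step left them, time stands still between calls to the robot, and variables do not carry over. Pictures are saved under pics/ and viewed, and the job is handed in when it is done.

Besides the shell and the picture viewer there is one more tool, called after "Request:" as name(argument=value, ...), one argument or row to a line, values as JSON. move_arm: Moves the arm, as the interface text tells. Its arguments: {"type":"object","properties":{"moves":{"type":"array","items":{"type":"array","items":{"type":"number"}}},"claw":{"type":"number"},"newtons":{"type":"number"}},"required":["moves"]}

```bash
ls; mkdir -p pics
cat > h.py <<'E'
import numpy as np,cv2
from cell import env,read_camera,camera_info,job,models
def save(n,im): cv2.imwrite('pics/'+n+'.png',im[:,:,::-1])
def world(name,depth,mask=None,info=None):
    c=info or camera_info(name)
    K=np.array([[c['fx'],0,c['cx']],[0,c['fy'],c['cy']],[0,0,1.]])
    v,u=np.nonzero((depth>0)&(mask if mask is not None else True))
    p=cv2.undistortPoints(np.stack([u,v],1).astype(np.float64)[:,None],K,np.array(c['distortion'],float))[:,0]
    z=depth[v,u]; P=np.c_[p*z[:,None],z]
    R=np.array(c['R']);t=np.array(c['t'])
    return (P-t)@R,u,v
E
python3 - <<'E'
from h import *
o=env.get_obs();print(o,env.nose_length)
for n in ['scene','side','wrist']:
    im,d=read_camera(n);save('a_'+n,im);np.save('d_'+n,d)
E
```

```text
pics
{'time_s': 0.0, 'qpos': array([-62.67524612,  18.43802528,  -4.0152671 ,  83.17723838,
         1.29525841,  78.54167232,  -3.25780709]), 'joint_velocities': array([ 0.01315118, -0.01805074, -0.01039211, -0.10497565,  0.03861747,
       -0.05644318,  0.01797148]), 'effort': array([ 3.14972767e-04, -4.91296828e+01, -4.03628703e-01, -3.12520552e+01,
       -6.39105379e-02,  4.40708525e-02,  1.70129756e-04]), 'tool_pos': array([0.29000064, 0.58109837, 0.23245273]), 'tool_rot': array([-9.01116743e+01, -6.28258446e-03, -2.65129528e+01]), 'force': array([0.05033557, 0.42345231, 0.05601212]), 'wrist_torque': array([-0.02755377, -0.03415365,  0.00543965]), 'grip_width': 0.08700107202645734} 0.011
```

View pics/a_scene.png

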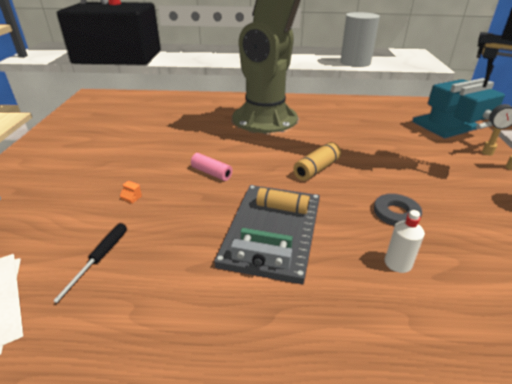

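View pics/a_side.png

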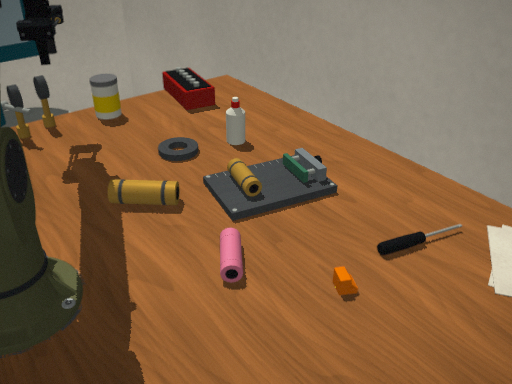

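View pics/a_wrist.png

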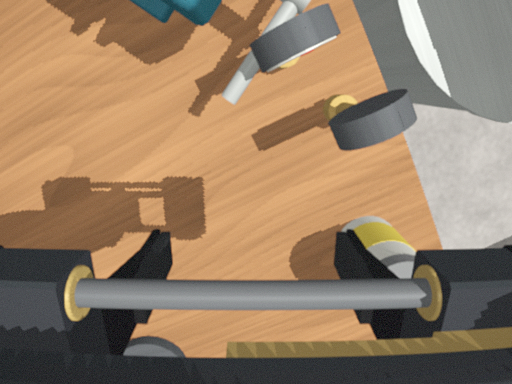

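The roller lies on the plate (scene 283,201; side 244,178). The larger brass look-alike is at scene (317,162) and the pink one at (211,167). The chock is at scene (131,192), side (344,281). Next I'll measure them and make the confirming crop.

Run:
```python
from h import *
for n in ['scene','side']:
    im,d=read_camera(n)
    for t in ['plate','roller','chock','chock_grip','chock_toe','stop','flange','oiler','driver']:
        for r in models.spot_in(t,n)[:3]:
            print(n,t,round(r['score'],2),np.round(r['point'],3))
    P,u,v=world(n,d); np.savez('P_'+n,P=P,u=u,v=v,im=im)
    if n=='side':
        c=im[130:310,90:380]; save('b_side',cv2.resize(c,None,fx=2.7,fy=2.7,interpolation=2))
    else:
        c=im[140:290,110:340]; save('b_scene',cv2.resize(c,None,fx=3.4,fy=3.4,interpolation=2))
print(env.get_obs()['time_s'])
```

```text
scene plate 0.84 [0.59  0.035 0.025]
scene roller 0.81 [0.349 0.14  0.042]
scene roller 0.66 [0.533 0.054 0.054]
scene roller 0.63 [ 0.369 -0.129  0.03 ]
scene chock 0.56 [0.592 0.036 0.021]
scene chock 0.55 [ 0.475 -0.3    0.022]
scene chock 0.26 [0.678 0.009 0.052]
scene chock_grip 0.66 [ 0.476 -0.297  0.024]
scene chock_toe 0.86 [ 0.476 -0.299  0.021]
scene stop 0.75 [0.681 0.013 0.051]
scene flange 0.81 [0.494 0.303 0.018]
scene flange 0.61 [0.532 0.055 0.053]
scene oiler 0.6 [0.669 0.269 0.068]
scene driver 0.73 [ 0.66  -0.296  0.018]
scene driver 0.25 [0.67  0.27  0.069]
side plate 0.68 [ 0.545 -0.001  0.018]
side roller 0.8 [0.308 0.129 0.042]
side roller 0.68 [ 0.338 -0.151  0.038]
side roller 0.6 [0.502 0.031 0.059]
side chock 0.66 [ 0.458 -0.313  0.023]
side chock_grip 0.57 [ 0.463 -0.314  0.018]
side chock_toe 0.58 [ 0.461 -0.315  0.023]
side chock_toe 0.51 [0.658 0.003 0.047]
side stop 0.63 [ 0.658 -0.001  0.052]
side flange 0.83 [0.49  0.301 0.017]
side oiler 0.93 [0.644 0.261 0.059]
side driver 0.82 [ 0.637 -0.303  0.018]
1.15
```

View pics/b_side.png

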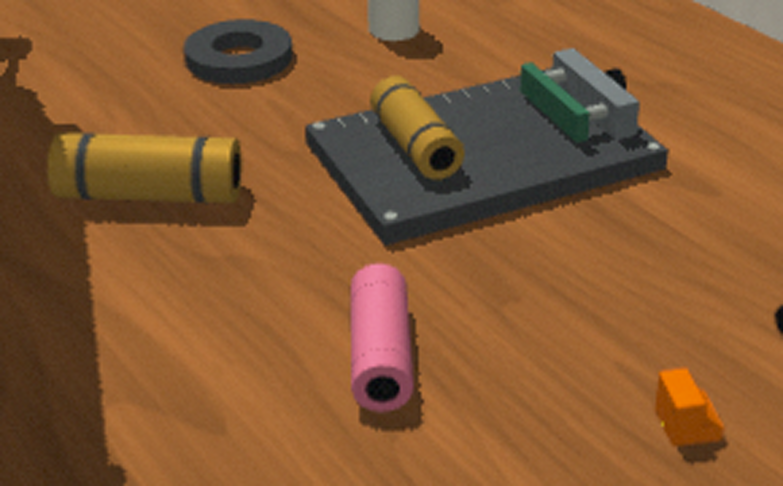

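View pics/b_scene.png

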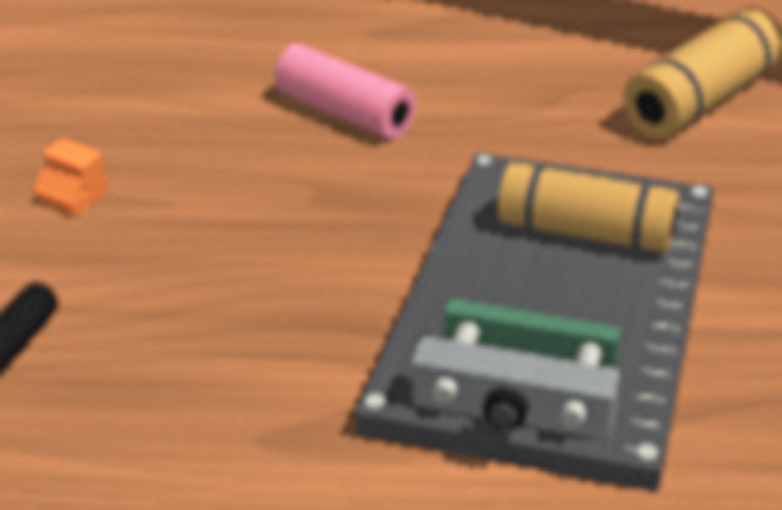

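```bash
cat > fit.py <<'E'
from h import *
import sys
for n in ['scene','side']:
    z=np.load('P_'+n+'.npz');P,u,v,im=z['P'],z['u'],z['v'],z['im']
    col=im[v,u].astype(int); r,g,b=col.T
    box=(P[:,0]>.42)&(P[:,0]<.8)&(abs(P[:,1]-.03)<.17)
    pl=box&(abs(P[:,2]-.02)<.005)&(abs(r-b)<25)
    rect=cv2.minAreaRect((P[pl][:,:2]*1000).astype(np.float32)); print(n,'plate n',pl.sum(),rect,np.median(P[pl][:,2]))
    ro=box&(r>b+50)&(g>b+30)&(P[:,2]>.027)&(P[:,2]<.066)
    Q=P[ro]; print(' roller',ro.sum(),cv2.minAreaRect((Q[:,:2]*1000).astype(np.float32)),Q.max(0)); np.save('ro_'+n,Q)
    gr=box&(g>r+20)&(P[:,2]>.025); G=P[gr]; print(' pad',gr.sum(),G.mean(0),G.min(0),G.max(0)); np.save('pad_'+n,G)
    ch=(abs(P[:,0]-.47)<.06)&(abs(P[:,1]+.305)<.06)&(r>190)&(b<60)&(P[:,2]>.004)
    C=P[ch];np.save('ch_'+n,C); print(' chock',ch.sum(),C.min(0),C.max(0),cv2.minAreaRect((C[:,:2]*1000).astype(np.float32)))
    T=C[C[:,2]>.03]; print('  top',len(T),T.mean(0),cv2.minAreaRect((T[:,:2]*1000).astype(np.float32)))
E
python3 fit.py
```

```text
scene plate n 3886 ((574.4153442382812, 30.558135986328125), (168.57862854003906, 258.8037414550781), 78.71221160888672) 0.019337281345826206
 roller 809 ((520.0713500976562, 51.874298095703125), (110.14380645751953, 38.051170349121094), 76.93788146972656) [0.54868268 0.10958517 0.06081276]
 pad 491 [0.64124935 0.01899804 0.04602073] [ 0.62289643 -0.02998363  0.03100172] [0.6550732  0.06790665 0.05332964]
 chock 45 [ 0.46749114 -0.32200239  0.00461788] [ 0.49284996 -0.2850933   0.03138078] ((474.8209533691406, -304.2434997558594), (31.106979370117188, 27.861061096191406), 66.48487091064453)
  top 3 [ 0.47377146 -0.30747261  0.03097992] ((473.9852600097656, -307.44842529296875), (14.62812614440918, 1.124035358428955), 66.97686767578125)
side plate n 3378 ((570.51611328125, 29.88190460205078), (174.87503051757812, 259.92340087890625), 78.61952209472656) 0.02074838487832794
 roller 555 ((513.288818359375, 52.4617919921875), (116.02389526367188, 38.91017150878906), 78.708984375) [0.54204846 0.10970352 0.06288684]
 pad 346 [0.63262946 0.01053421 0.04345853] [ 0.62098062 -0.0332401   0.02560502] [0.67449487 0.06699061 0.05499315]
 chock 179 [ 0.45019754 -0.3266375   0.0110755 ] [ 0.49102463 -0.28434779  0.03668598] ((470.9477844238281, -306.097900390625), (34.277435302734375, 35.10854721069336), 67.37409973144531)
  top 151 [ 0.4638579  -0.30327475  0.03434444] ((464.010986328125, -303.9385986328125), (33.975860595703125, 19.644079208374023), 61.97319412231445)
```

The roller on the plate is the smaller of the two brass ones (110 x 40, two dark bands), so it is the one meant. The chock's toe faces away from the robot. Next I'll refine the fits.

```bash
cat > fit2.py <<'E'
from h import *
from scipy.optimize import least_squares
pc=np.array([.5725,.0302]); yw=np.radians(-11.3)
ex=np.array([np.cos(yw),np.sin(yw)]);ey=np.array([-np.sin(yw),np.cos(yw)])
def pf(X): return np.c_[(X[:,:2]-pc)@ex,(X[:,:2]-pc)@ey,X[:,2]]*1000
def cyl(Q):
    q=pf(Q)
    def f(p):
        n=np.array([-np.sin(p[1]),np.cos(p[1])]);m=np.array([np.cos(p[1]),np.sin(p[1])])
        d=(q[:,:2]-[p[0],0])@m
        return np.hypot(d,q[:,2]-p[2])-20
    s=least_squares(f,[q[:,0].mean(),0,40],loss='soft_l1'); p=s.x
    yc=(np.percentile(q[:,1],1)+np.percentile(q[:,1],99))/2
    return p[0]-np.tan(p[1])*yc,yc,p[2],np.degrees(p[1]),np.sqrt(np.mean(f(p)**2))
if __name__=='__main__':
  for n in ['scene','side']:
    print(n,np.round(cyl(np.load('ro_'+n+'.npy')),2))
    g=pf(np.load('pad_'+n+'.npy')); 
    if n=='side': f=g[(g[:,2]<50)]
    else: f=g[g[:,2]>48]
    print(' pad pct x',np.percentile(f[:,0],[2,10,25,50,75,90,98]).round(1),' y',np.percentile(f[:,1],[1,99]).round(1), 'slope',np.degrees(np.arctan(np.polyfit(f[:,1],f[:,0],1)[0])).round(2))
  z=np.load('P_side.npz');P,u,v,im=z['P'],z['u'],z['v'],z['im'];r,g,b=im[v,u].astype(int).T
  m=(r>150)&(g>100)&(b<90)&(P[:,0]<.46)&(abs(P[:,1]-.1)<.2)&(P[:,2]>.015);print('big roller',P[m].min(0),P[m].max(0),cv2.minAreaRect((P[m][:,:2]*1000).astype(np.float32)))
E
python3 fit2.py
```

```text
scene [-60.25  11.03  39.15  -2.64   1.28]
 pad pct x [60.9 62.6 64.6 68.1 71.  71.9 72.9]  y [-46.9  49.7] slope 0.17
side [-59.53   9.1   40.58  -2.52   2.38]
 pad pct x [58.5 59.3 59.8 60.5 61.7 65.2 71.4]  y [-50.6  47.3] slope -0.66
big roller [0.26334863 0.08538375 0.04428913] [0.37708174 0.19276247 0.05564729] ((316.94610595703125, 141.81503295898438), (32.335296630859375, 138.260986328125), 48.15657424926758)
```

```bash
cat > go.py <<'E'
from h import *
from fit2 import pc,ex,ey
from scipy.spatial.transform import Rotation as Ro
def delta(xy,z,yaw):
    o=env.get_obs(); R=Ro.from_euler('xyz',o['tool_rot'],degrees=True)
    d=R.inv().apply(np.r_[xy,z]-o['tool_pos'])*1000
    rv=(R.inv()*Ro.from_euler('xyz',[-90,0,yaw],degrees=True)).as_rotvec(degrees=True)
    print('shift',d.round(1),'turn',rv.round(2),'t',round(o['time_s'],2))
def P2W(x,y): return pc+(x*ex+y*ey)/1000
def where():
    o=env.get_obs(); q=(o['tool_pos'][:2]-pc)
    print('plate',(q@ex*1000).round(1),(q@ey*1000).round(1),'z',o['tool_pos'][2].round(4),'rot',o['tool_rot'].round(2),'F plate',(o['force'][:2]@ex).round(2),(o['force'][:2]@ey).round(2),o['force'][2].round(2),'w',o['grip_width'],'t',round(o['time_s'],2))
E
python3 -c "
from go import *
where();print(P2W(-108,10));delta(P2W(-108,10),.15,-11.3)"
```

```text
plate -384.9 485.4 z 0.2336 rot [-90.    -0.   -26.51] F plate -0.01 0.92 -0.13 w 0.0870429603340407 t 1.15
[0.46855308 0.06116833]
shift [ 391.9   83.6 -386.1] turn [ -0.   -15.21   0.  ] t 1.15
```

Request:
move_arm(
  moves=[
    [20, 4, -20, 0, -1, 0],
    [46, 10, -45, 0, -2, 0],
    [72, 15, -71, 0, -3, 0],
    [98, 21, -97, 0, -4, 0],
    [124, 26, -122, 0, -5, 0],
    [150, 32, -148, 0, -6, 0],
    [176, 37, -173, 0, -7, 0],
    [202, 43, -199, 0, -8, 0],
    [228, 48, -224, 0, -9, 0],
    [254, 54, -250, 0, -10, 0],
    [280, 60, -276, 0, -11, 0],
    [306, 65, -301, 0, -12, 0],
    [332, 71, -327, 0, -13, 0],
    [355, 76, -350, 0, -14, 0],
    [374, 80, -368, 0, -14.6, 0],
    [385, 82, -379, 0, -15, 0],
    [392, 83.6, -386, 0, -15.2, 0],
    [392, 83.6, -386, 0, -15.2, 0],
  ],
  claw=60,
)

```text
time_s: 2.65
tool_pos: [0.4692, 0.0585, 0.1499]
tool_rot: [-90.0, -0.0, -11.6]
force: [-0.1, -0.7, -0.1]
grip_width: 0.0602
```

Run:
```python
from go import *
where()
im,d=read_camera('wrist');save('c_wrist',im)
P,u,v=world('wrist',d);np.savez('P_wrist',P=P,u=u,v=v,im=im)
where();delta(P2W(-108,10),.042,-11.3)
```

```text
plate -106.9 7.5 z 0.1499 rot [-9.004e+01 -2.000e-02 -1.157e+01] F plate 0.06 -0.68 -0.08 w 0.06015162238530899 t 2.65
plate -107.6 9.2 z 0.15 rot [-89.99   0.   -11.46] F plate -0.44 0.6 -0.27 w 0.05997502182136537 t 2.7
shift [ -0.4 108.    0.7] turn [-0.01 -0.16 -0.  ] t 2.7
```

View pics/c_wrist.png

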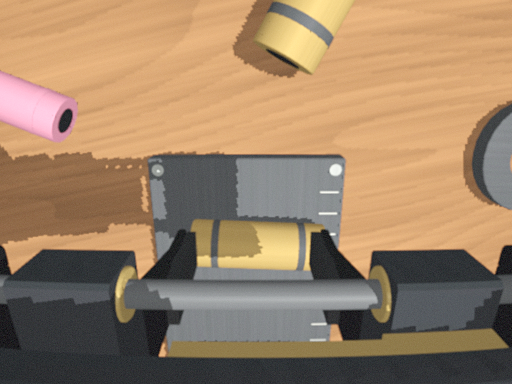

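Run:
```python
from go import *
from fit2 import cyl,pf
z=np.load('P_wrist.npz');P,u,v,im=z['P'],z['u'],z['v'],z['im'];r,g,b=im[v,u].astype(int).T
box=(P[:,0]>.42)&(P[:,0]<.62)&(abs(P[:,1]-.03)<.17)
ro=box&(r>b+30)&(g>b+20)&(P[:,2]>.03)&(P[:,2]<.066)
print(ro.sum(),cyl(P[ro]),v[ro].min(),v[ro].max())
pl=box&(abs(P[:,2]-.02)<.005)&(abs(r-b)<25)&(v<215)
q=pf(P[pl]);print('plate back edge x',np.percentile(q[:,0],[1,3]),'y',np.percentile(q[:,1],[1,99]),'z',np.median(q[:,2]))
for lo in (-70,-20,30): 
  s=q[abs(q[:,1]-lo)<10];print(lo,np.percentile(s[:,0],2))
```

```text
4864 (np.float64(-59.132448201260516), np.float64(11.518532868571565), np.float64(40.110686690579406), np.float64(-2.5931119208054563), np.float64(0.5767948259120707)) 219 269
plate back edge x [-130.35045102 -129.76848228] y [-79.34434188  85.10970425] z 20.29087219147717
-70 -130.39085224187352
-20 -130.1279930546699
30 -129.86827026795652
```

Request:
move_arm(
  moves=[
    [0, 20, 1, 0, 0, 0],
    [0, 45, 1, 0, 0, 0],
    [0, 70, 1, 0, 0, 0],
    [0, 90, 1, 0, 0, 0],
    [0, 102, 1, 0, 0, 0],
    [0, 108, 1, 0, 0, 0],
    [0, 108, 1, 0, 0, 0],
    [0, 108, 1, 0, 0, 0],
    [4, 108, 1, 0, 0, 0],
    [8, 108, 1, 0, 0, 0],
    [12, 108, 1, 0, 0, 0],
    [15, 108, 1, 0, 0, 0],
    [15, 108, 1, 0, 0, 0],
    [15, 108, 1, 0, 0, 0],
  ],
)

```text
time_s: 3.87
tool_pos: [0.4839, 0.0591, 0.0421]
tool_rot: [-90.0, -0.0, -11.3]
force: [-1.2, 0.4, -1.6]
grip_width: 0.0604
```

Run:
```python
from go import *
where(); 
for i in range(3): read_camera('scene'); where()
im,d=read_camera('side'); save('d_side',cv2.resize(im[120:250,150:380],None,fx=3.4,fy=3.4,interpolation=2))
delta(P2W(0,11),.042,-11.3)
```

```text
plate -92.6 11.0 z 0.0421 rot [-9.000e+01 -1.000e-02 -1.134e+01] F plate -1.22 0.17 -1.63 w 0.06044798343372604 t 3.87
plate -92.8 11.0 z 0.042 rot [-90.     0.   -11.33] F plate -0.65 0.14 0.2 w 0.05983770904365494 t 3.92
plate -93.0 11.0 z 0.0419 rot [-9.000e+01  1.000e-02 -1.132e+01] F plate -0.09 0.48 0.32 w 0.06002982115087069 t 3.97
plate -93.1 11.0 z 0.0419 rot [-9.000e+01  1.000e-02 -1.132e+01] F plate -0.56 -0.24 0.65 w 0.05986089865245987 t 4.02
shift [93.1 -0.1 -0. ] turn [-0.   -0.02 -0.01] t 4.07
```

View pics/d_side.png

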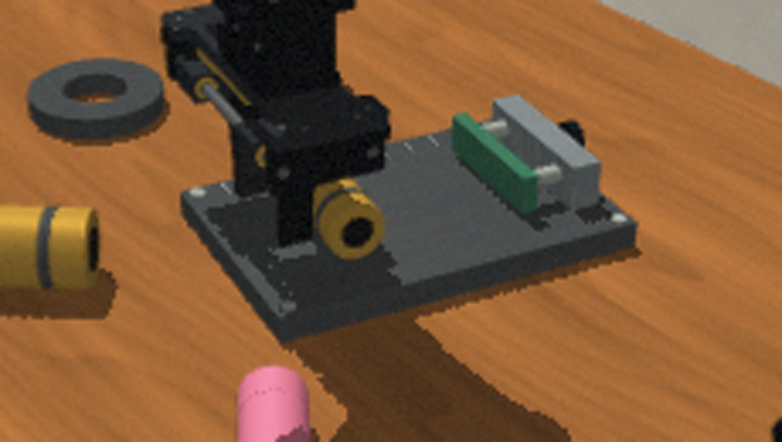

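Request:
move_arm(
  moves=[
    [2, 0, 0, 0, 0, 0],
    [5, 0, 0, 0, 0, 0],
    [9, 0, 0, 0, 0, 0],
    [13, 0, 0, 0, 0, 0],
    [18, 0, 0, 0, 0, 0],
    [23, 0, 0, 0, 0, 0],
    [28, 0, 0, 0, 0, 0],
    [33, 0, 0, 0, 0, 0],
    [38, 0, 0, 0, 0, 0],
    [43, 0, 0, 0, 0, 0],
    [48, 0, 0, 0, 0, 0],
    [53, 0, 0, 0, 0, 0],
    [58, 0, 0, 0, 0, 0],
    [63, 0, 0, 0, 0, 0],
    [68, 0, 0, 0, 0, 0],
    [73, 0, 0, 0, 0, 0],
    [77, 0, 0, 0, 0, 0],
    [80, 0, 0, 0, 0, 0],
    [83, 0, 0, 0, 0, 0],
    [85, 0, 0, 0, 0, 0],
  ],
)

```text
time_s: 5.73
tool_pos: [0.5672, 0.0425, 0.0419]
tool_rot: [-90.0, -0.0, -11.3]
force: [-0.1, 0.2, -0.2]
grip_width: 0.0599
```

Run:
```python
from go import *
where()
im,d=read_camera('side'); save('e_side',cv2.resize(im[120:250,150:380],None,fx=3.4,fy=3.4,interpolation=2))
im,d=read_camera('scene'); save('e_scene',cv2.resize(im[150:290,200:340],None,fx=4,fy=4,interpolation=2));where()
```

```text
plate -7.6 11.1 z 0.0419 rot [-90.    -0.   -11.32] F plate -0.1 0.18 -0.18 w 0.05994873229779005 t 5.73
plate -7.6 11.0 z 0.042 rot [-9.000e+01 -1.000e-02 -1.133e+01] F plate -0.38 1.47 0.27 w 0.05993645642564141 t 5.83
```

View pics/e_side.png

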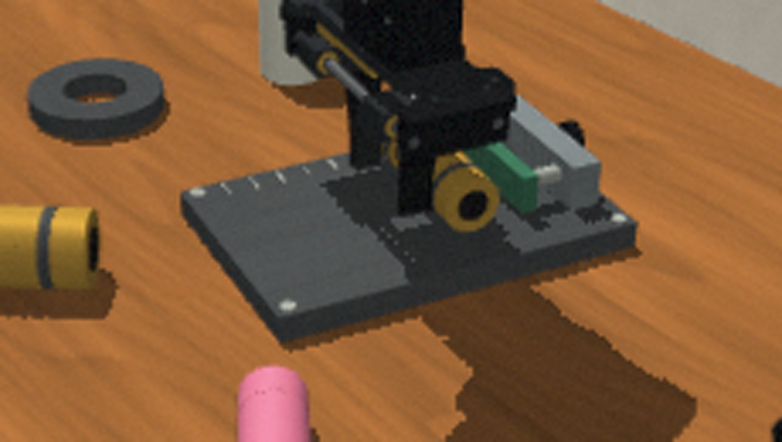

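View pics/e_scene.png

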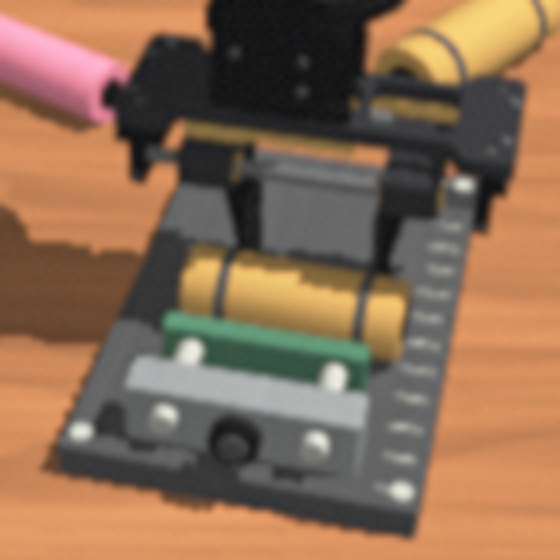

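Request:
move_arm(
  moves=[
    [1, 0, 0, 0, 0, 0],
    [2, 0, 0, 0, 0, 0],
    [3, 0, 0, 0, 0, 0],
    [4, 0, 0, 0, 0, 0],
    [5, 0, 0, 0, 0, 0],
    [6, 0, 0, 0, 0, 0],
    [7, 0, 0, 0, 0, 0],
    [8, 0, 0, 0, 0, 0],
    [9, 0, 0, 0, 0, 0],
    [10, 0, 0, 0, 0, 0],
    [11, 0, 0, 0, 0, 0],
    [12, 0, 0, 0, 0, 0],
    [13, 0, 0, 0, 0, 0],
    [14, 0, 0, 0, 0, 0],
    [14, 0, 0, 0, 0, 0],
    [14, 0, 0, 0, 0, 0],
  ],
)

```text
time_s: 7.17
tool_pos: [0.5807, 0.0398, 0.042]
tool_rot: [-90.0, -0.0, -11.3]
force: [-0.3, 0.4, -0.4]
grip_width: 0.0599
```

Run:
```python
from go import *
where()
im,d=read_camera('side');where(); save('f_side',cv2.resize(im[120:250,150:380],None,fx=3.4,fy=3.4,interpolation=2))
```

```text
plate 6.2 11.1 z 0.042 rot [-9.000e+01 -1.000e-02 -1.132e+01] F plate -0.34 0.36 -0.38 w 0.059934378757684315 t 7.17
plate 6.1 11.1 z 0.042 rot [-90.    -0.   -11.32] F plate -0.11 -0.07 -0.26 w 0.059963772153169205 t 7.22
```

View pics/f_side.png

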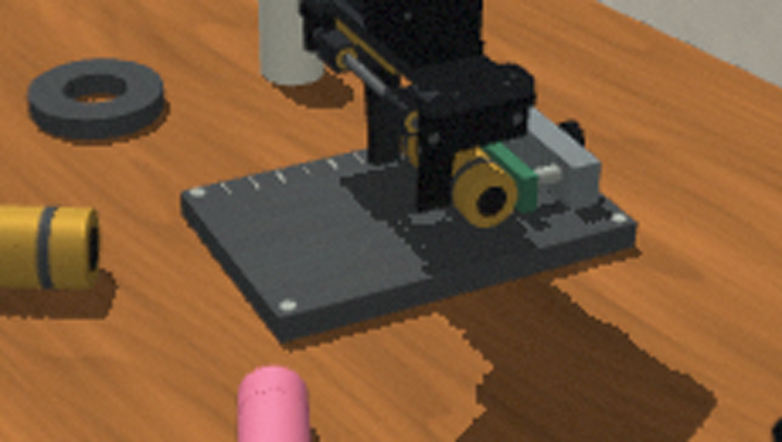

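Almost touching the pad. From here I'll go in half-millimetre steps.

Request:
move_arm(
  moves=[
    [0.5, 0, 0, 0, 0, 0],
    [1, 0, 0, 0, 0, 0],
    [1.5, 0, 0, 0, 0, 0],
    [2, 0, 0, 0, 0, 0],
    [2.5, 0, 0, 0, 0, 0],
    [3, 0, 0, 0, 0, 0],
    [3, 0, 0, 0, 0, 0],
  ],
)

```text
time_s: 7.8
tool_pos: [0.5836, 0.0392, 0.0419]
tool_rot: [-90.0, -0.0, -11.3]
force: [-1.1, -0.2, 0.8]
grip_width: 0.0599
```

Run:
```python
from go import *
for i in range(2): where();read_camera('side')
where()
```

```text
plate 9.2 11.0 z 0.0419 rot [-90.    -0.   -11.32] F plate -1.03 -0.42 0.76 w 0.05992131424767368 t 7.8
plate 9.1 11.0 z 0.0419 rot [-90.    -0.   -11.32] F plate -0.06 -0.18 0.46 w 0.060067891823217555 t 7.85
plate 9.1 11.0 z 0.0419 rot [-90.    -0.   -11.32] F plate -0.56 -1.3 0.57 w 0.06007780262396621 t 7.9
```

Request:
move_arm(
  moves=[
    [0.4, 0, 0, 0, 0, 0],
    [0.8, 0, 0, 0, 0, 0],
    [1.2, 0, 0, 0, 0, 0],
    [1.6, 0, 0, 0, 0, 0],
    [2, 0, 0, 0, 0, 0],
    [2, 0, 0, 0, 0, 0],
  ],
)

```text
time_s: 8.4
tool_pos: [0.5847, 0.0391, 0.0418]
tool_rot: [-90.0, 0.1, -11.3]
force: [-4.5, -0.3, 3.4]
grip_width: 0.0599
```

Run:
```python
from go import *
for i in range(3): where();read_camera('side')
where()
```

```text
plate 10.3 11.1 z 0.0418 rot [-90.01   0.11 -11.31] F plate -4.36 -1.19 3.41 w 0.059904427757790105 t 8.4
plate 10.3 11.1 z 0.0418 rot [-90.01   0.1  -11.31] F plate -4.4 0.39 2.91 w 0.05998901737725103 t 8.45
plate 10.3 11.1 z 0.0418 rot [-90.01   0.1  -11.31] F plate -4.25 0.1 2.03 w 0.06003488635765725 t 8.5
plate 10.4 11.1 z 0.0418 rot [-90.     0.09 -11.31] F plate -5.05 -0.57 2.81 w 0.059849626055878714 t 8.55
```

Request:
move_arm(
  moves=[
    [0.3, 0, 0, 0, 0, 0],
    [0.6, 0, 0, 0, 0, 0],
    [0.9, 0, 0, 0, 0, 0],
    [1.2, 0, 0, 0, 0, 0],
    [1.2, 0, 0, 0, 0, 0],
  ],
)

```text
time_s: 8.97
tool_pos: [0.5853, 0.0389, 0.0417]
tool_rot: [-90.0, 0.2, -11.3]
force: [-6.6, 1.3, 4.7]
grip_width: 0.0602
```

Run:
```python
from go import *
for i in range(2): where();read_camera('side')
where()
```

```text
plate 10.8 11.1 z 0.0417 rot [-90.01   0.18 -11.31] F plate -6.75 -0.02 4.69 w 0.0602202783150683 t 8.97
plate 10.8 11.0 z 0.0417 rot [-90.01   0.18 -11.31] F plate -6.66 -0.8 4.03 w 0.06008353380611431 t 9.02
plate 10.8 11.1 z 0.0417 rot [-90.01   0.18 -11.31] F plate -6.77 -0.91 4.91 w 0.06025645618588364 t 9.07
```

Request:
move_arm(
  moves=[
    [0.3, 0, 0, 0, 0, 0],
    [0.6, 0, 0, 0, 0, 0],
    [0.9, 0, 0, 0, 0, 0],
    [1.2, 0, 0, 0, 0, 0],
    [1.5, 0, 0, 0, 0, 0],
    [1.5, 0, 0, 0, 0, 0],
  ],
)

```text
time_s: 9.57
tool_pos: [0.5857, 0.0389, 0.0415]
tool_rot: [-90.0, 0.3, -11.3]
force: [-9.7, 0.5, 5.4]
grip_width: 0.0602
```

Run:
```python
from go import *
for i in range(2): where();read_camera('side')
where()
```

```text
plate 11.2 11.1 z 0.0415 rot [-90.02   0.32 -11.3 ] F plate -9.6 -1.44 5.42 w 0.06017039499366132 t 9.57
plate 11.2 11.1 z 0.0415 rot [-90.02   0.32 -11.3 ] F plate -8.84 0.24 5.93 w 0.06011334606720699 t 9.62
plate 11.2 11.1 z 0.0415 rot [-90.02   0.32 -11.3 ] F plate -9.6 -0.62 5.05 w 0.05995474004394237 t 9.67
```

Request:
move_arm(
  moves=[
    [0.4, 0, 0, 0, 0, 0],
    [0.8, 0, 0, 0, 0, 0],
    [0.8, 0, 0, 0, 0, 0],
  ],
)

```text
time_s: 9.92
tool_pos: [0.5859, 0.0389, 0.0414]
tool_rot: [-90.0, 0.4, -11.3]
force: [-10.3, 1.3, 6.0]
grip_width: 0.0598
```

Run:
```python
from go import *
for i in range(2): where();read_camera('side')
where()
```

```text
plate 11.5 11.1 z 0.0414 rot [-90.02   0.38 -11.3 ] F plate -10.35 -0.79 6.0 w 0.0597759730051668 t 9.92
plate 11.5 11.1 z 0.0414 rot [-90.02   0.38 -11.3 ] F plate -10.23 -1.05 7.01 w 0.05984419867313836 t 9.97
plate 11.5 11.1 z 0.0414 rot [-90.02   0.38 -11.3 ] F plate -10.96 -0.07 6.03 w 0.059932597789913805 t 10.02
```

Request:
move_arm(
  moves=[
    [0.2, 0, 0, 0, 0, 0],
    [0.2, 0, 0, 0, 0, 0],
    [0.2, 0, 0, 0, 0, 0],
    [0.2, 0, 0, 0, 0, 0],
    [0.2, 0, 0, 0, 0, 0],
    [0.2, 0, 0, 0, 0, 0],
    [0.2, 0, 0, 0, 0, 0],
    [0.2, 0, 0, 0, 0, 0],
    [0.2, 0, 0, 0, 0, 0],
    [0.2, 0, 0, 0, 0, 0],
    [0.2, 0, 0, 0, 0, 0],
  ],
)

```text
time_s: 10.93
tool_pos: [0.5859, 0.0388, 0.0413]
tool_rot: [-90.0, 0.4, -11.3]
force: [-11.0, 1.7, 7.5]
grip_width: 0.0601
```

Run:
```python
from go import *
where();im,d=read_camera('scene'); save('g_scene',cv2.resize(im[150:290,200:340],None,fx=4,fy=4,interpolation=2));where()
```

```text
plate 11.5 11.1 z 0.0413 rot [-90.03   0.41 -11.3 ] F plate -11.13 -0.46 7.49 w 0.06009254078250088 t 10.93
plate 11.5 11.1 z 0.0414 rot [-90.02   0.4  -11.3 ] F plate -11.84 -0.35 6.85 w 0.05991075644318153 t 10.98
```

View pics/g_scene.png

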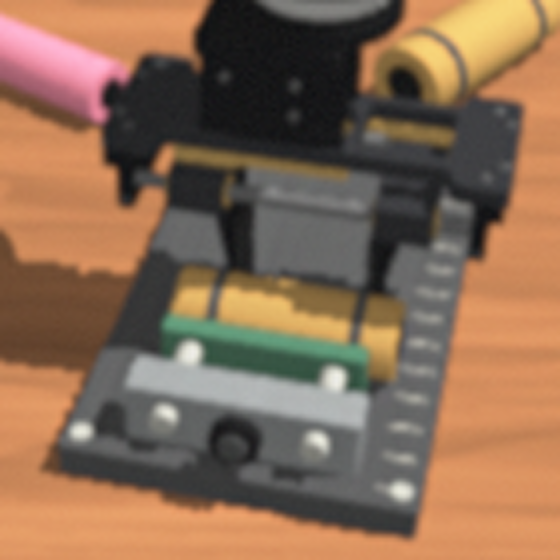

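Request:
move_arm(
  moves=[
    [-0.3, 0, 0, 0, 0, 0],
    [-0.6, 0, 0, 0, 0, 0],
    [-0.9, 0, 0, 0, 0, 0],
    [-1.2, 0, 0, 0, 0, 0],
    [-1.5, 0, 0, 0, 0, 0],
    [-1.8, 0, 0, 0, 0, 0],
    [-2.1, 0, 0, 0, 0, 0],
    [-2.4, 0, 0, 0, 0, 0],
    [-2.7, 0, 0, 0, 0, 0],
    [-3, 0, 0, 0, 0, 0],
    [-3.3, 0, 0, 0, 0, 0],
    [-3.6, 0, 0, 0, 0, 0],
    [-3.9, 0, 0, 0, 0, 0],
    [-4.2, 0, 0, 0, 0, 0],
    [-4.5, 0, 0, 0, 0, 0],
    [-4.7, 0, 0, 0, 0, 0],
    [-4.9, 0, 0, 0, 0, 0],
    [-5.0, 0, 0, 0, 0, 0],
    [-5.0, 0, 0, 0, 0, 0],
  ],
)

```text
time_s: 12.57
tool_pos: [0.5847, 0.039, 0.0422]
tool_rot: [-90.0, -0.1, -11.3]
force: [-2.7, 1.4, -0.8]
grip_width: 0.0599
```

Run:
```python
from go import *
for i in range(2): where();read_camera('side')
where()
```

```text
plate 10.3 11.1 z 0.0422 rot [-8.999e+01 -6.000e-02 -1.132e+01] F plate -2.89 0.82 -0.78 w 0.0599011405764695 t 12.57
plate 10.2 11.1 z 0.0422 rot [-8.999e+01 -5.000e-02 -1.132e+01] F plate -2.66 -0.05 -0.59 w 0.05981962973183312 t 12.62
plate 10.2 11.1 z 0.0422 rot [-8.999e+01 -5.000e-02 -1.132e+01] F plate -2.28 0.13 -1.17 w 0.06011305615855364 t 12.67
```

Request:
move_arm(
  moves=[
    [-0.1, 0, 0, 0, 0, 0],
    [-0.2, 0, 0, 0, 0, 0],
    [-0.3, 0, 0, 0, 0, 0],
    [-0.4, 0, 0, 0, 0, 0],
    [-0.5, 0, 0, 0, 0, 0],
    [-0.6, 0, 0, 0, 0, 0],
    [-0.7, 0, 0, 0, 0, 0],
    [-0.8, 0, 0, 0, 0, 0],
    [-0.9, 0, 0, 0, 0, 0],
    [-1.0, 0, 0, 0, 0, 0],
    [-1.1, 0, 0, 0, 0, 0],
    [-1.2, 0, 0, 0, 0, 0],
    [-1.3, 0, 0, 0, 0, 0],
    [-1.4, 0, 0, 0, 0, 0],
    [-1.5, 0, 0, 0, 0, 0],
    [-1.6, 0, 0, 0, 0, 0],
    [-1.7, 0, 0, 0, 0, 0],
    [-1.7, 0, 0, 0, 0, 0],
    [-1.7, 0, 0, 0, 0, 0],
    [-1.7, 0, 0, 0, 0, 0],
  ],
)

```text
time_s: 14.33
tool_pos: [0.5826, 0.0395, 0.042]
tool_rot: [-90.0, -0.0, -11.3]
force: [0.8, -0.2, -0.4]
grip_width: 0.0602
```

Run:
```python
from go import *
for i in range(2): where();read_camera('side')
where()
```

```text
plate 8.1 11.1 z 0.042 rot [-90.    -0.   -11.32] F plate 0.81 -0.09 -0.37 w 0.06018399153015758 t 14.33
plate 8.1 11.1 z 0.042 rot [-8.999e+01 -1.000e-02 -1.132e+01] F plate 0.44 0.9 -0.82 w 0.06019780928860017 t 14.38
plate 8.1 11.1 z 0.042 rot [-9.000e+01 -1.000e-02 -1.131e+01] F plate 0.86 -0.29 0.83 w 0.05999758563801511 t 14.43
```

Request:
move_arm(
  moves=[
    [-1, 0, 0, 0, 0, 0],
    [-3, 0, 0, 0, 0, 0],
    [-6, 0, 0, 0, 0, 0],
    [-10, 0, 0, 0, 0, 0],
    [-14, 0, 0, 0, 0, 0],
    [-18, 0, 0, 0, 0, 0],
    [-20, 0, 0, 0, 0, 0],
    [-20, 0, 0, 0, 0, 0],
    [-20, -20, 0, 0, 0, 0],
    [-20, -50, 0, 0, 0, 0],
    [-20, -80, 0, 0, 0, 0],
    [-20, -108, 0, 0, 0, 0],
    [-20, -108, 0, 0, 0, 0],
  ],
)

```text
time_s: 15.52
tool_pos: [0.5669, 0.0436, 0.1563]
tool_rot: [-89.8, -0.6, -11.3]
force: [1.9, 0.2, 0.6]
grip_width: 0.0602
```

```bash
cat > look.py <<'E'
from go import *
from fit2 import cyl,pf
import sys
tag=sys.argv[1]
where()
for n in ['wrist','side','scene']:
    ci=camera_info(n); im,d=read_camera(n)
    P,u,v=world(n,d,info=ci); r,g,b=im[v,u].astype(int).T
    q=pf(P); box=(abs(q[:,0])<130)&(abs(q[:,1])<90)
    ro=box&(r>b+35)&(g>b+25)&(q[:,2]>30)&(q[:,2]<66)
    if ro.sum()>100: print(n,'roller',ro.sum(),np.round(cyl(P[ro]),2))
    gr=box&(g>r+15)&(q[:,2]>30)&(q[:,2]<56); G=q[gr]
    if gr.sum()>30: print(n,'pad x',np.percentile(G[:,0],[2,10,50,90]).round(1),'y',np.percentile(G[:,1],[1,99]).round(1),'z',np.percentile(G[:,2],[2,98]).round(1))
    oc=box&(r>b+90)&(r>g+60)&(q[:,2]>24)&(q[:,2]<60)
    if oc.sum()>20: print(n,'chock',oc.sum(),cv2.minAreaRect(q[oc][:,:2].astype(np.float32)),np.percentile(q[oc],[2,98],axis=0).round(1).tolist())
    if n=='wrist': save(tag+'_wrist',im)
    elif n=='side': save(tag+'_side',cv2.resize(im[120:250,150:380],None,fx=3.4,fy=3.4,interpolation=2))
    else: save(tag+'_scene',cv2.resize(im[150:290,200:340],None,fx=4,fy=4,interpolation=2))
where()
E
python3 look.py h
```

```text
plate -8.1 12.0 z 0.1563 rot [-89.75  -0.57 -11.33] F plate 1.8 0.58 0.58 w 0.060195247010739576 t 15.52
wrist roller 4779 [41.43  7.94 40.   -0.16  2.24]
wrist pad x [61.  61.5 65.1 70.6] y [-37.4  49.3] z [46.  53.3]
side roller 553 [4.039e+01 5.110e+00 4.059e+01 1.000e-02 2.470e+00]
side pad x [59.4 60.5 65.  70. ] y [-51.   46.2] z [31.  54.7]
scene roller 752 [39.93  8.35 39.04  0.17  1.81]
scene pad x [63.1 65.7 71.3 72.5] y [-46.9  50.5] z [31.6 52.6]
plate -12.0 11.1 z 0.1499 rot [-8.998e+01 -1.000e-02 -1.132e+01] F plate -0.55 0.26 -0.38 w 0.060238113257163196 t 15.67
```

View pics/h_side.png

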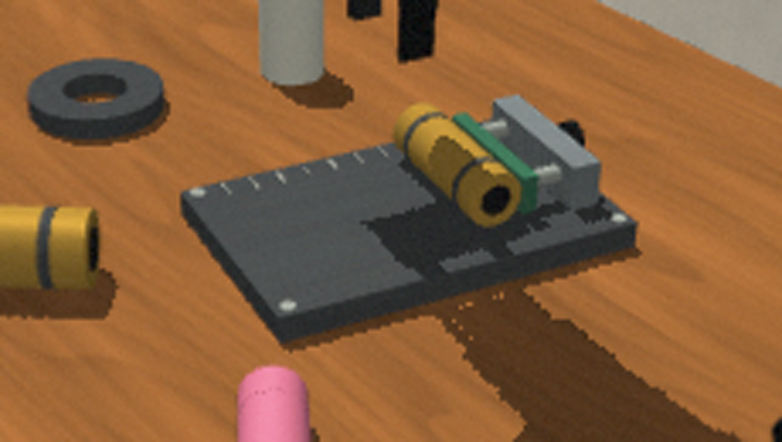

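View pics/h_wrist.png

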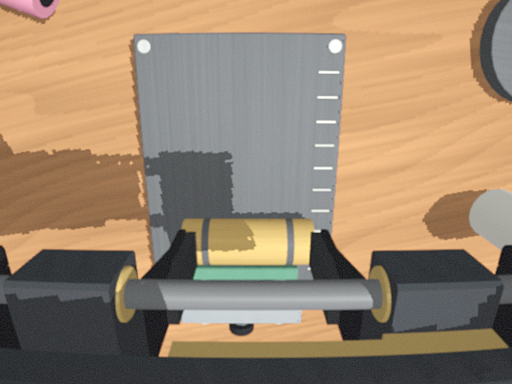

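View pics/h_scene.png

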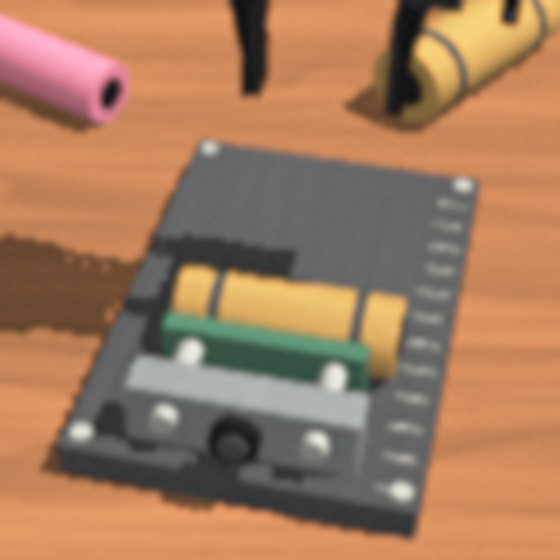

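```bash
python3 look.py i; python3 -c "
from go import *
delta([.464,-.304],.15,-28)"
```

```text
plate -12.0 11.1 z 0.1499 rot [-8.998e+01 -1.000e-02 -1.132e+01] F plate -0.55 0.26 -0.38 w 0.060238113257163196 t 15.67
wrist roller 4825 [41.48  9.32 40.01 -0.15  1.49]
wrist pad x [60.3 60.6 61.5 62.7] y [-38.9  49.5] z [46.6 52.8]
side roller 563 [40.49  5.02 40.57 -0.25  2.56]
side pad x [58.4 60.7 64.9 69.8] y [-51.3  46.7] z [31.3 54.9]
scene roller 749 [39.98  8.35 39.03 -0.11  1.79]
scene pad x [63.1 65.5 71.2 72.7] y [-47.  50.] z [31.3 52.6]
plate -12.9 10.8 z 0.1484 rot [-90.06   0.14 -11.31] F plate -0.61 0.52 -1.06 w 0.05975218446248498 t 15.82
shift [ -28.    -1.1 -359.8] turn [ 0.08 16.69 -0.13] t 15.82
```

Request:
move_arm(
  moves=[
    [-1, 0, -12, 0, 0.5, 0],
    [-3, 0, -35, 0, 1.5, 0],
    [-5, 0, -60, 0, 3, 0],
    [-7, 0, -88, 0, 4, 0],
    [-9, 0, -116, 0, 5.5, 0],
    [-11, 0, -144, 0, 7, 0],
    [-13, 0, -172, 0, 8.5, 0],
    [-15, 0, -200, 0, 10, 0],
    [-17, 0, -228, 0, 11.5, 0],
    [-20, 0, -256, 0, 13, 0],
    [-22, 0, -284, 0, 14.5, 0],
    [-24, 0, -312, 0, 15.5, 0],
    [-26, 0, -335, 0, 16.5, 0],
    [-28, 0, -352, 0, 16.7, 0],
    [-28, 0, -360, 0, 16.7, 0],
    [-28, 0, -360, 0, 16.7, 0],
    [-28, 0, -360, 0, 16.7, 0],
  ],
)

```text
time_s: 17.23
tool_pos: [0.4639, -0.3047, 0.1498]
tool_rot: [-90.0, 0.0, -28.2]
force: [-0.8, 0.1, -0.5]
grip_width: 0.0601
```

```bash
cat > chk.py <<'E'
from go import *
ci=camera_info('wrist');im,d=read_camera('wrist');save('j_wrist',im)
P,u,v=world('wrist',d,info=ci);r,g,b=im[v,u].astype(int).T
m=(r>b+110)&(r>g+60)&(np.hypot(P[:,0]-.464,P[:,1]+.304)<.06)
C=P[m]*1000
print(m.sum(),C.min(0),C.max(0))
T=C[C[:,2]>30];L=C[(C[:,2]<16)&(C[:,2]>8)]
print('top',len(T),T.mean(0),cv2.minAreaRect(T[:,:2].astype(np.float32)))
if len(L): print('toe',len(L),L.mean(0),cv2.minAreaRect(L[:,:2].astype(np.float32)))
where();o=env.get_obs();print(o['tool_pos'])
E
python3 chk.py
```

```text
1636 [ 448.72602714 -328.70042197   -1.10078749] [ 498.00987831 -283.56210498   36.24826797]
top 1006 [ 464.09435514 -302.76666888   33.99571098] ((464.6485290527344, -302.90167236328125), (35.77547073364258, 20.26209831237793), 62.57727813720703)
toe 242 [ 473.66854446 -306.88116985   12.94536329] ((471.1670837402344, -305.9217224121094), (34.417747497558594, 34.47865676879883), 62.62132263183594)
plate -40.3 -348.5 z 0.1498 rot [-8.995e+01  3.000e-02 -2.803e+01] F plate -0.38 0.34 0.52 w 0.06023978818222586 t 17.28
[ 0.46466245 -0.30360382  0.14979121]
```

View pics/j_wrist.png

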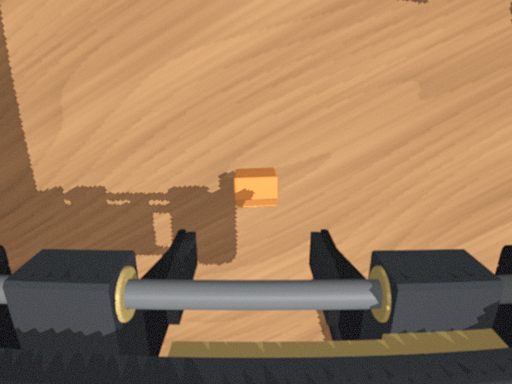

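```bash
python3 -c "
from go import *
delta([.4645,-.303],.016,-27.4)"
```

```text
shift [ -0.4 133.8   0.3] turn [-0.05 -0.63 -0.03] t 17.28
```

Request:
move_arm(
  moves=[
    [0, 15, 0, 0, -0.6, 0],
    [0, 40, 0, 0, -0.6, 0],
    [0, 68, 0, 0, -0.6, 0],
    [0, 94, 0, 0, -0.6, 0],
    [0, 115, 0, 0, -0.6, 0],
    [0, 127, 0, 0, -0.6, 0],
    [0, 133, 0.3, 0, -0.6, 0],
    [0, 134, 0.3, 0, -0.6, 0],
    [0, 134, 0.3, 0, -0.6, 0],
    [0, 134, 0.3, 0, -0.6, 0],
  ],
)

```text
time_s: 18.12
tool_pos: [0.4661, -0.3043, 0.0172]
tool_rot: [-90.0, -0.1, -27.4]
force: [0.1, 0.3, -0.4]
grip_width: 0.06
```

Request:
move_arm(
  moves=[
    [0, 0, 0, 0, 0, 0],
    [0, 0, 0, 0, 0, 0],
    [0, 0, 0, 0, 0, 0],
    [0, 0, 0, 0, 0, 0],
    [0, 0, 0, 0, 0, 0],
    [0, 0, 0, 0, 0, 0],
    [0, 0, 0, 0, 0, 0],
    [0, 0, 0, 0, 0, 0],
  ],
  claw=30,
  newtons=15,
)

```text
time_s: 18.78
tool_pos: [0.4653, -0.3038, 0.0162]
tool_rot: [-90.0, -0.0, -27.4]
force: [0.8, 0.8, 3.6]
grip_width: 0.0358
```

Request:
move_arm(
  moves=[
    [0, -5, 0, 0, 0, 0],
    [0, -15, 0, 0, 0, 0],
    [0, -35, 0, 0, 0, 0],
    [0, -60, 0, 0, 0, 0],
    [0, -85, 0, 0, 0, 0],
    [0, -104, 0, 0, 0, 0],
    [0, -112, 0, 0, 0, 0],
    [0, -114, 0, 0, 0, 0],
    [0, -114, 0, 0, 0, 0],
    [0, -114, 0, 0, 0, 0],
  ],
)

```text
time_s: 19.62
tool_pos: [0.4643, -0.3033, 0.1288]
tool_rot: [-90.0, 0.1, -27.4]
force: [-0.5, 0.3, -1.5]
grip_width: 0.0357
```

```bash
python3 -c "
from go import *
im,d=read_camera('side');save('k_side',im);where()
delta(P2W(-4,8),.13,-11.3)"
```

```text
plate -40.9 -348.3 z 0.1285 rot [-90.01   0.15 -27.41] F plate 0.34 0.59 -1.47 w 0.03589937410415723 t 19.67
shift [-63.4  -1.4 352.5] turn [-1.000e-02 -1.611e+01 -1.500e-01] t 19.67
```

View pics/k_side.png

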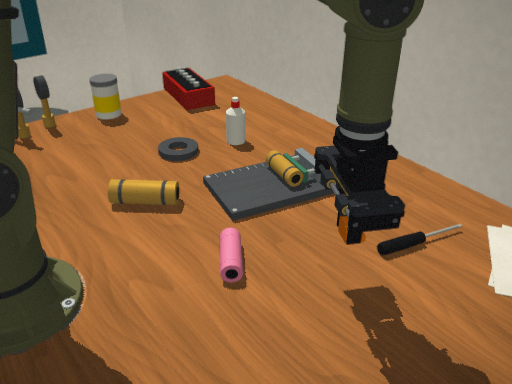

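The chock is held. Now I'll carry it across.

Request:
move_arm(
  moves=[
    [-2, 0, 12, 0, -0.5, 0],
    [-6, 0, 34, 0, -1.5, 0],
    [-11, 0, 60, 0, -3, 0],
    [-16, 0, 87, 0, -4.5, 0],
    [-21, 0, 114, 0, -6, 0],
    [-26, 0, 141, 0, -7.5, 0],
    [-31, 0, 168, 0, -9, 0],
    [-36, 0, 195, 0, -10.5, 0],
    [-41, 0, 222, 0, -12, 0],
    [-46, 0, 249, 0, -13.5, 0],
    [-51, 0, 276, 0, -15, 0],
    [-55, 0, 303, 0, -16, 0],
    [-59, 0, 328, 0, -16.1, 0],
    [-62, 0, 346, 0, -16.1, 0],
    [-63.4, 0, 352.5, 0, -16.1, 0],
    [-63.4, 0, 352.5, 0, -16.1, 0],
    [-63.4, 0, 352.5, 0, -16.1, 0],
    [-63.4, 0, 352.5, 0, -16.1, 0],
  ],
)

```text
time_s: 21.17
tool_pos: [0.5705, 0.0363, 0.1297]
tool_rot: [-90.1, 0.0, -11.4]
force: [-0.0, -0.3, -1.6]
grip_width: 0.0359
```

```bash
python3 look.py l; python3 -c "
from go import *
delta(P2W(-4,8),.037,-11.3)"
```

```text
plate -3.1 5.6 z 0.1297 rot [-9.007e+01  3.000e-02 -1.144e+01] F plate 0.02 -0.31 -1.65 w 0.035941438655064696 t 21.17
wrist roller 1180 [ 25.93   7.56  42.61 -22.07   4.41]
side roller 553 [40.41  5.4  40.69 -0.3   2.43]
side pad x [59.3 60.4 64.6 70. ] y [-51.8  49.5] z [30.7 54.8]
scene roller 735 [39.96  8.5  39.02 -0.13  1.77]
scene pad x [62.9 65.7 71.2 72.6] y [-46.9  50.4] z [31.  52.4]
plate -2.9 5.9 z 0.1301 rot [-90.01  -0.   -11.46] F plate 0.49 -0.13 -2.04 w 0.03605285955710613 t 21.32
shift [-1.1 93.1  2.1] turn [ 0.01 -0.16  0.  ] t 21.32
```

View pics/l_wrist.png

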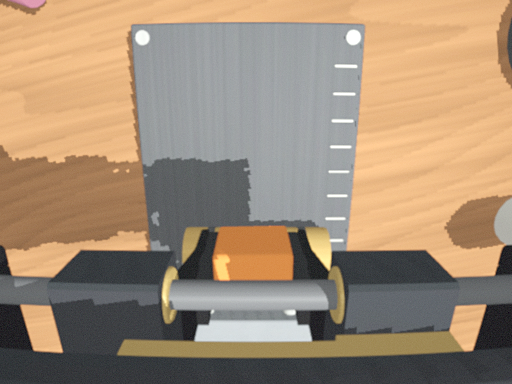

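Request:
move_arm(
  moves=[
    [-3, 8, 1, 0, -0.1, 0],
    [-3, 24, 1, 0, -0.1, 0],
    [-3, 42, 1, 0, -0.1, 0],
    [-3, 58, 1, 0, -0.1, 0],
    [-3, 70, 1, 0, -0.1, 0],
    [-3, 77, 1, 0, -0.1, 0],
    [-3, 80, 1, 0, -0.1, 0],
    [-3, 80, 1, 0, -0.1, 0],
    [-3, 80, 1, 0, -0.1, 0],
    [-3, 80, 1, 0, -0.1, 0],
  ],
)

```text
time_s: 22.15
tool_pos: [0.5691, 0.0399, 0.0509]
tool_rot: [-90.0, -0.1, -11.2]
force: [1.4, 0.1, -1.1]
grip_width: 0.0362
```

```bash
python3 look.py m; python3 -c "
from go import *
delta(P2W(-4,8),.037,-11.3)"
```

```text
plate -5.2 8.8 z 0.0509 rot [-89.96  -0.09 -11.22] F plate 1.35 0.42 -1.11 w 0.036172635726128465 t 22.15
wrist roller 4931 [ 7.87  8.21 55.67 11.86  6.14]
wrist chock 1407 ((-15.555763244628906, 8.408024787902832), (35.98265838623047, 3.3675014972686768), 88.24869537353516) [[-16.5, -8.6, 37.6], [-15.1, 25.0, 59.5]]
side roller 432 [ 22.05 -12.16  40.17  40.     7.38]
side pad x [59.1 60.4 64.8 70. ] y [-50.6  14.6] z [32.7 54.4]
side chock 65 ((-7.651263236999512, -3.27642822265625), (24.06836700439453, 42.60540771484375), 50.74924850463867) [[-17.9, -11.1, 38.4], [15.0, 18.9, 59.1]]
scene roller 978 [35.92  8.47 41.43 -1.62  6.95]
scene pad x [62.8 65.6 71.2 72.5] y [-47.1  50.3] z [31.4 52.4]
scene chock 176 ((15.615273475646973, 8.754484176635742), (29.748685836791992, 35.795169830322266), 0.13056828081607819) [[1.2, -8.9, 45.2], [16.3, 26.1, 59.1]]
plate -5.4 8.8 z 0.0507 rot [-8.996e+01 -8.000e-02 -1.122e+01] F plate 0.4 0.72 -0.93 w 0.036014338447671726 t 22.3
shift [ 1.4 13.8 -0.8] turn [-0.04  0.08  0.08] t 22.3
```

View pics/m_side.png

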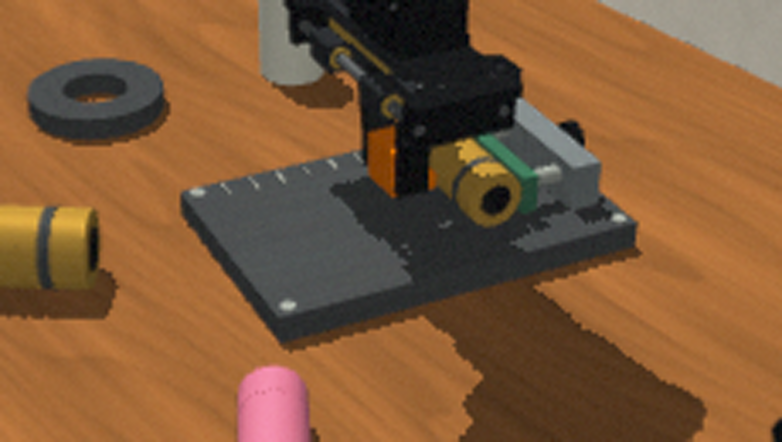

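Request:
move_arm(
  moves=[
    [1, 3, 0, 0, 0, 0],
    [1, 6, 0, 0, 0, 0],
    [1, 9, 0, 0, 0, 0],
    [1, 11, 0, 0, 0, 0],
    [1, 12, 0, 0, 0, 0],
    [1, 13, 0, 0, 0, 0],
    [1, 13.5, 0, 0, 0, 0],
    [1, 13.5, 0, 0, 0, 0],
    [1, 13.5, 0, 0, 0, 0],
  ],
)

```text
time_s: 23.05
tool_pos: [0.5694, 0.0396, 0.0366]
tool_rot: [-90.0, -0.0, -11.2]
force: [0.1, 0.4, -0.9]
grip_width: 0.0363
```

```bash
python3 -c "
from go import *
where();read_camera('side');where()"
```

```text
plate -4.8 8.6 z 0.0366 rot [-8.999e+01 -2.000e-02 -1.122e+01] F plate 0.03 0.37 -0.9 w 0.036264690101092234 t 23.05
plate -4.9 8.6 z 0.0365 rot [-8.999e+01 -1.000e-02 -1.122e+01] F plate -0.42 1.29 -1.44 w 0.0358323086926779 t 23.1
```

Request:
move_arm(
  moves=[
    [0, 0.3, 0, 0, 0, 0],
    [0, 0.6, 0, 0, 0, 0],
    [0, 0.6, 0, 0, 0, 0],
  ],
)

```text
time_s: 23.35
tool_pos: [0.5695, 0.0396, 0.0363]
tool_rot: [-90.0, -0.0, -11.2]
force: [-1.1, 0.1, 2.6]
grip_width: 0.0356
```

```bash
python3 -c "
from go import *
where();read_camera('side');where()"
```

```text
plate -4.8 8.7 z 0.0363 rot [-8.998e+01 -2.000e-02 -1.122e+01] F plate -1.12 -0.09 2.59 w 0.03561137766950401 t 23.35
plate -4.8 8.6 z 0.0363 rot [-8.998e+01 -2.000e-02 -1.122e+01] F plate -0.95 -0.19 1.78 w 0.03582077214751451 t 23.4
```

In contact with the plate, so I'll release.

Request:
move_arm(
  moves=[
    [0, 0, 0, 0, 0, 0],
    [0, 0, 0, 0, 0, 0],
    [0, 0, 0, 0, 0, 0],
    [0, 0, 0, 0, 0, 0],
    [0, 0, 0, 0, 0, 0],
    [0, 0, 0, 0, 0, 0],
    [0, -2, 0, 0, 0, 0],
    [0, -6, 0, 0, 0, 0],
    [0, -14, 0, 0, 0, 0],
    [0, -26, 0, 0, 0, 0],
    [0, -44, 0, 0, 0, 0],
    [0, -66, 0, 0, 0, 0],
    [0, -90, 0, 0, 0, 0],
    [0, -105, 0, 0, 0, 0],
    [0, -114, 0, 0, 0, 0],
    [0, -114, 0, 0, 0, 0],
    [0, -114, 0, 0, 0, 0],
    [0, -114, 0, 0, 0, 0],
  ],
  claw=56,
)

```text
time_s: 24.9
tool_pos: [0.5686, 0.0397, 0.1489]
tool_rot: [-90.0, 0.1, -11.2]
force: [0.5, -0.5, -0.3]
grip_width: 0.0561
```

```bash
python3 look.py n
```

```text
plate -5.7 8.5 z 0.1489 rot [-9.003e+01  8.000e-02 -1.121e+01] F plate 0.56 -0.37 -0.25 w 0.05608718367142786 t 24.9
wrist roller 6413 [39.73  7.48 39.8  -0.19 14.73]
wrist pad x [60.7 61.2 63.4 67.5] y [-37.1  49.4] z [46.6 53.3]
wrist chock 1427 ((1.1792879104614258, 8.09498119354248), (34.45732879638672, 35.64411163330078), 0.7430990934371948) [[-15.9, -8.9, 27.0], [17.1, 25.2, 55.3]]
side roller 784 [10.39  4.93 56.69  4.19 10.04]
side pad x [59.6 60.7 64.5 69.9] y [-50.6  47. ] z [31.9 54.5]
side chock 255 ((-1.6473474502563477, 6.426789283752441), (33.167579650878906, 38.18993377685547), 2.7170183658599854) [[-17.5, -12.1, 24.6], [13.7, 22.3, 56.7]]
scene roller 964 [36.1   8.69 40.91 -1.7   9.37]
scene pad x [63.1 65.5 71.2 72.6] y [-47.   50.4] z [31.2 52.5]
scene chock 237 ((10.373516082763672, 9.799142837524414), (51.846290588378906, 36.12616729736328), 4.191159725189209) [[-14.7, -7.6, 37.2], [32.5, 26.4, 57.5]]
plate -5.7 8.4 z 0.1486 rot [-90.05   0.12 -11.21] F plate 0.13 0.22 0.22 w 0.05580407924148274 t 25.05
```

View pics/n_side.png

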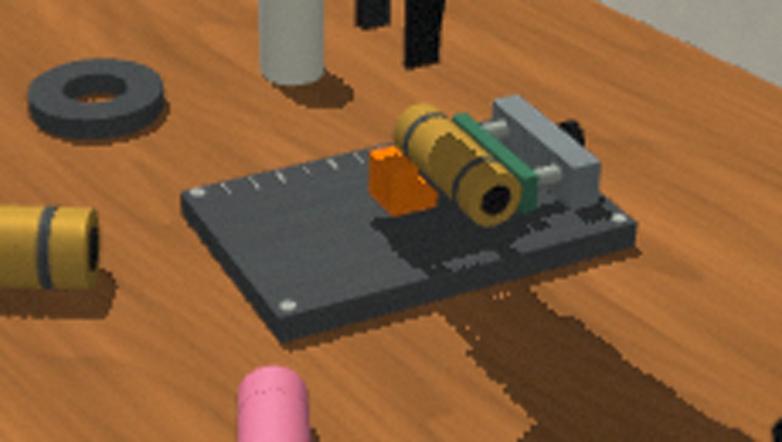

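View pics/n_wrist.png

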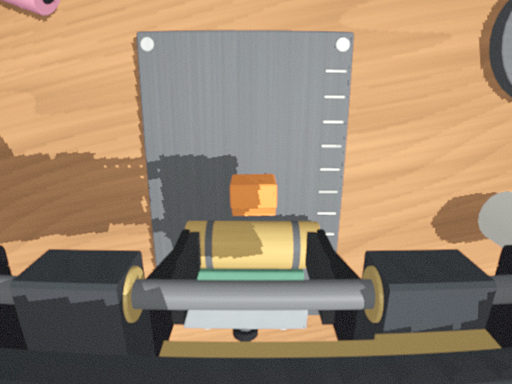

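Run:
```python
from go import *
from fit2 import cyl,pf
for k in range(2):
    ci=camera_info('wrist'); im,d=read_camera('wrist')
    P,u,v=world('wrist',d,info=ci); r,g,b=im[v,u].astype(int).T; q=pf(P)
    ro=(r>b+35)&(g>b+25)&(q[:,2]>40)&(q[:,2]<66)&(q[:,0]>22)&(q[:,0]<70)&(abs(q[:,1])<70)&((q[:,1]<-15)|(q[:,1]>32))
    print('roller',ro.sum(),np.round(cyl(P[ro]),2))
    oc=(r>b+110)&(r>g+60)&(abs(q[:,0])<30)&(abs(q[:,1]-8)<25)&(q[:,2]>18)
    C=q[oc]; T=C[C[:,2]>50]
    print('chock x',np.percentile(C[:,0],[1,99]).round(1),'top',T.mean(0).round(1),cv2.minAreaRect(T[:,:2].astype(np.float32)))
    # side surface rows between chock and roller
    for c in (245,255,265):
        s=(u==c)&(v>205)&(v<228); print(c,[(int(a),round(x),round(z)) for a,x,z in zip(v[s],q[s,0],q[s,2])][::2])
```

```text
roller 1561 [41.52  7.91 40.05 -0.22  0.59]
chock x [-16.   18.1] top [-6.8  3.3 53.9] ((-5.847921371459961, 8.074821472167969), (20.323638916015625, 35.43315887451172), 0.2270117849111557)
245 [(206, 2, 54), (208, 3, 54), (210, 11, 38), (212, 14, 34), (214, 17, 33), (216, 23, 21), (218, 26, 20), (220, 27, 20), (222, 21, 39), (224, 22, 43), (226, 22, 46)]
255 [(206, 2, 54), (208, 3, 54), (210, 11, 37), (212, 14, 35), (214, 17, 32), (216, 24, 20), (218, 25, 20), (220, 27, 20), (222, 22, 38), (224, 21, 43), (226, 23, 45)]
265 [(206, 2, 54), (208, 3, 54), (210, 11, 38), (212, 14, 35), (214, 17, 32), (216, 23, 21), (218, 25, 21), (220, 28, 20), (222, 22, 38), (224, 22, 42), (226, 22, 46)]
roller 1574 [41.51  7.96 40.06 -0.2   0.58]
chock x [-16.   22.6] top [-6.8  3.1 53.9] ((-5.721231460571289, 8.031288146972656), (20.542831420898438, 35.247379302978516), 0.9189526438713074)
245 [(206, 2, 55), (208, 4, 54), (210, 11, 38), (212, 15, 34), (214, 17, 31), (216, 24, 21), (218, 26, 20), (220, 28, 19), (222, 22, 38), (224, 22, 43), (226, 23, 45)]
255 [(206, 2, 55), (208, 4, 54), (210, 11, 38), (212, 14, 35), (214, 17, 32), (216, 24, 21), (218, 26, 20), (220, 27, 20), (222, 21, 39), (224, 22, 42), (226, 22, 46)]
265 [(206, 2, 55), (208, 9, 39), (210, 11, 38), (212, 14, 35), (214, 17, 32), (216, 24, 20), (218, 26, 21), (220, 28, 20), (222, 22, 39), (224, 22, 42), (226, 22, 46)]
```

The toe-to-roller gap is about 5 mm. I'll re-grip and move the chock 3 mm closer.

Request:
move_arm(
  moves=[
    [0, 12, 0, 0, 0, 0],
    [0, 34, 0, 0, 0, 0],
    [0, 60, 0, 0, 0, 0],
    [0, 82, 0, 0, 0, 0],
    [0, 98, 0, 0, 0, 0],
    [0, 108, 0, 0, 0, 0],
    [0, 112, 0, 0, 0, 0],
    [0, 113.2, 0, 0, 0, 0],
    [0, 113.2, 0, 0, 0, 0],
    [0, 113.2, 0, 0, 0, 0],
  ],
)

```text
time_s: 25.98
tool_pos: [0.5702, 0.0397, 0.0377]
tool_rot: [-90.0, -0.1, -11.2]
force: [-0.6, -0.6, 0.3]
grip_width: 0.0562
```

Request:
move_arm(
  moves=[
    [0, 0, 0, 0, 0, 0],
    [0, 0, 0, 0, 0, 0],
    [0, 0, 0, 0, 0, 0],
    [0, 0, 0, 0, 0, 0],
    [0, 0, 0, 0, 0, 0],
    [0, 0, 0, 0, 0, 0],
    [0, 0, 0, 0, 0, 0],
  ],
  claw=30,
)

```text
time_s: 26.57
tool_pos: [0.5696, 0.0397, 0.0371]
tool_rot: [-90.0, -0.0, -11.2]
force: [-0.4, -0.1, 3.8]
grip_width: 0.036
```

Request:
move_arm(
  moves=[
    [0.5, 0, 0, 0, 0, 0],
    [1, 0, 0, 0, 0, 0],
    [1.5, 0, 0, 0, 0, 0],
    [2, 0, 0, 0, 0, 0],
    [2.5, 0, 0, 0, 0, 0],
    [3, 0, 0, 0, 0, 0],
    [3, 0, 0, 0, 0, 0],
    [3, 0, 0, 0, 0, 0],
    [3, 0, 0, 0, 0, 0],
  ],
)

```text
time_s: 27.32
tool_pos: [0.5706, 0.0395, 0.0371]
tool_rot: [-90.0, 0.2, -11.2]
force: [-6.8, 1.1, 9.1]
grip_width: 0.0361
```

Resistance of about 7 N, probably the chock sticking on the plate. I'll back off and look.

Request:
move_arm(
  moves=[
    [-0.7, 0, 0, 0, 0, 0],
    [-1.4, 0, 0, 0, 0, 0],
    [-2.1, -0.2, 0, 0, 0, 0],
    [-2.8, -0.5, 0, 0, 0, 0],
    [-3, -0.8, 0, 0, 0, 0],
    [-3, -1.2, 0, 0, 0, 0],
    [-3, -1.5, 0, 0, 0, 0],
    [-3, -1.5, 0, 0, 0, 0],
  ],
)

```text
time_s: 27.98
tool_pos: [0.5691, 0.0395, 0.0379]
tool_rot: [-90.0, 0.0, -11.2]
force: [0.6, 0.7, -1.5]
grip_width: 0.036
```

```bash
python3 -c "
from go import *
where()
im,d=read_camera('scene'); save('o_scene',cv2.resize(im[150:290,200:340],None,fx=4,fy=4,interpolation=2))
im,d=read_camera('side'); save('o_side',cv2.resize(im[130:210,240:340],None,fx=7,fy=7,interpolation=2));where()"
```

```text
plate -5.2 8.5 z 0.0379 rot [-9.002e+01  3.000e-02 -1.121e+01] F plate 0.43 0.8 -1.47 w 0.03604226390191087 t 27.98
plate -5.1 8.5 z 0.038 rot [-9.001e+01  2.000e-02 -1.122e+01] F plate 0.19 0.48 -0.96 w 0.035849456637814504 t 28.08
```

View pics/o_side.png

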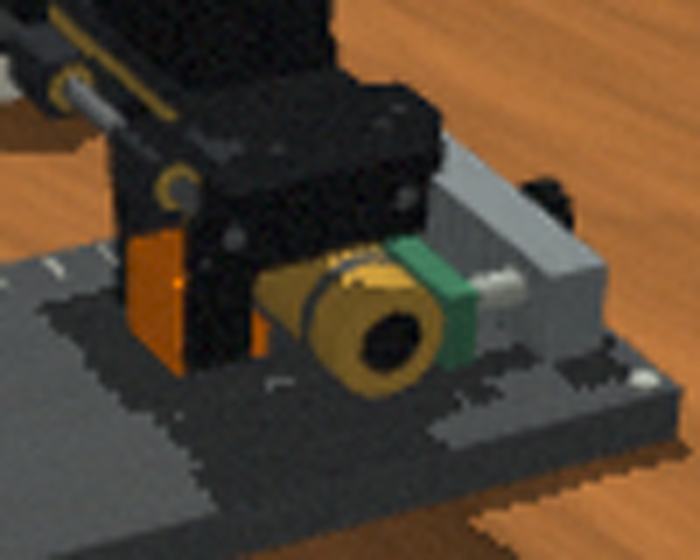

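View pics/o_scene.png

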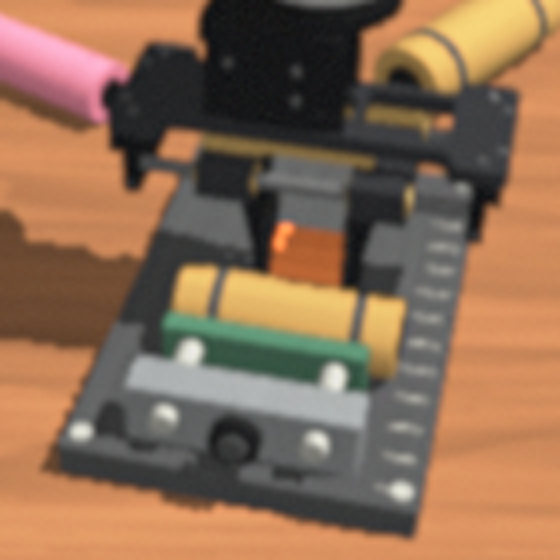

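The chock is clear of the plate by about 1 mm. I'll advance in the air while watching the force.

Request:
move_arm(
  moves=[
    [0.5, 0, 0, 0, 0, 0],
    [1, 0, 0, 0, 0, 0],
    [1.5, 0, 0, 0, 0, 0],
    [2, 0, 0, 0, 0, 0],
    [2, 0, 0, 0, 0, 0],
    [2, 0, 0, 0, 0, 0],
  ],
)

```text
time_s: 28.58
tool_pos: [0.5713, 0.0392, 0.0382]
tool_rot: [-90.0, -0.0, -11.2]
force: [0.4, 0.2, -0.3]
grip_width: 0.0357
```

```bash
python3 -c "
from go import *
where();read_camera('side');where()"
```

```text
plate -2.9 8.6 z 0.0382 rot [-9.000e+01 -1.000e-02 -1.122e+01] F plate 0.39 0.25 -0.28 w 0.0357193815111794 t 28.58
plate -3.0 8.6 z 0.0382 rot [-90.    -0.   -11.21] F plate -0.17 0.75 -2.18 w 0.03590668265669792 t 28.63
```

The earlier resistance was friction with the plate. Now I'll set it down and release.

Request:
move_arm(
  moves=[
    [0.5, 0.3, 0, 0, 0, 0],
    [0.5, 0.6, 0, 0, 0, 0],
    [0.5, 0.9, 0, 0, 0, 0],
    [0.5, 1.2, 0, 0, 0, 0],
    [0.5, 1.2, 0, 0, 0, 0],
  ],
)

```text
time_s: 29.05
tool_pos: [0.5717, 0.0392, 0.0371]
tool_rot: [-90.0, 0.0, -11.2]
force: [-1.0, 0.3, -0.5]
grip_width: 0.0358
```

```bash
python3 -c "
from go import *
where();read_camera('side');where()"
```

```text
plate -2.5 8.6 z 0.0371 rot [-89.99   0.   -11.22] F plate -1.08 0.06 -0.47 w 0.03575129453975338 t 29.05
plate -2.5 8.6 z 0.0371 rot [-89.99  -0.   -11.22] F plate -0.65 0.41 -0.33 w 0.03616527322543931 t 29.1
```

Request:
move_arm(
  moves=[
    [0, 0.3, 0, 0, 0, 0],
    [0, 0.3, 0, 0, 0, 0],
    [0, 0.3, 0, 0, 0, 0],
  ],
)

```text
time_s: 29.35
tool_pos: [0.5718, 0.0392, 0.0371]
tool_rot: [-90.0, 0.0, -11.2]
force: [-2.9, 0.3, 4.3]
grip_width: 0.0361
```

Request:
move_arm(
  moves=[
    [0, 0, 0, 0, 0, 0],
    [0, 0, 0, 0, 0, 0],
    [0, 0, 0, 0, 0, 0],
    [0, 0, 0, 0, 0, 0],
    [0, 0, 0, 0, 0, 0],
    [0, 0, 0, 0, 0, 0],
    [0, -2, 0, 0, 0, 0],
    [0, -6, 0, 0, 0, 0],
    [0, -14, 0, 0, 0, 0],
    [0, -26, 0, 0, 0, 0],
    [0, -44, 0, 0, 0, 0],
    [0, -66, 0, 0, 0, 0],
    [0, -90, 0, 0, 0, 0],
    [0, -105, 0, 0, 0, 0],
    [0, -114, 0, 0, 0, 0],
    [0, -114, 0, 0, 0, 0],
    [0, -114, 0, 0, 0, 0],
    [0, -114, 0, 0, 0, 0],
  ],
  claw=56,
)

```text
time_s: 30.85
tool_pos: [0.571, 0.0392, 0.1497]
tool_rot: [-90.0, 0.1, -11.2]
force: [0.2, -0.1, -1.4]
grip_width: 0.0565
```

```bash
python3 look.py q
python3 - <<'E'
from go import *
from fit2 import cyl,pf
ci=camera_info('wrist'); im,d=read_camera('wrist')
P,u,v=world('wrist',d,info=ci); r,g,b=im[v,u].astype(int).T; q=pf(P)
ro=(r>b+35)&(g>b+25)&(q[:,2]>40)&(q[:,2]<66)&(q[:,0]>22)&(q[:,0]<70)&(abs(q[:,1])<70)&((q[:,1]<-15)|(q[:,1]>32))
print('roller',ro.sum(),np.round(cyl(P[ro]),2))
oc=(r>b+110)&(r>g+60)&(abs(q[:,0])<30)&(abs(q[:,1]-8)<25)&(q[:,2]>18)
C=q[oc]; T=C[C[:,2]>50]
print('chock x',np.percentile(C[:,0],[1,90,95,99]).round(1),'z',T[:,2].mean(),cv2.minAreaRect(T[:,:2].astype(np.float32)))
for n in ('flange','oiler','driver'): print(n,np.round(models.spot_in(n,'scene')[0]['point'],3))
E
```

```text
plate -3.2 8.5 z 0.1497 rot [-9.003e+01  9.000e-02 -1.121e+01] F plate 0.24 -0.05 -1.45 w 0.05653839934029695 t 30.85
wrist roller 6506 [39.82  7.57 39.79 -0.11 13.62]
wrist pad x [61.  61.5 64.8 70.2] y [-36.6  49.4] z [46.5 53.3]
wrist chock 1424 ((3.326127052307129, 8.045074462890625), (34.37326431274414, 35.661346435546875), 0.13516683876514435) [[-13.6, -9.0, 25.9], [19.5, 24.8, 55.3]]
side roller 780 [11.51  4.99 57.98  4.25  9.22]
side pad x [59.6 60.7 64.5 69.6] y [-51.   46.6] z [32.3 54.7]
side chock 255 ((0.23128414154052734, 6.148228645324707), (33.18694305419922, 38.563079833984375), 4.3265228271484375) [[-15.1, -12.5, 25.1], [15.4, 22.3, 56.3]]
scene roller 952 [36.52  8.52 40.79 -1.44  8.54]
scene pad x [63.  65.7 71.2 72.6] y [-46.8  50.4] z [31.3 52.6]
scene chock 225 ((10.832419395446777, 9.890473365783691), (49.64341354370117, 35.87465286254883), 4.404257297515869) [[-12.1, -7.6, 38.9], [32.6, 26.3, 57.5]]
plate -3.2 8.4 z 0.1494 rot [-90.05   0.11 -11.22] F plate 0.14 -0.64 -0.34 w 0.05613218800032334 t 31.0
roller 1659 [41.5   7.73 40.03 -0.16  0.59]
chock x [-13.7  15.8  18.4  25.4] z 53.90521352696676 ((-3.6074514389038086, 8.069609642028809), (20.629976272583008, 35.19283676147461), 1.7419767379760742)
flange [0.494 0.303 0.018]
oiler [0.67  0.267 0.07 ]
driver [ 0.658 -0.3    0.018]
```

View pics/q_side.png

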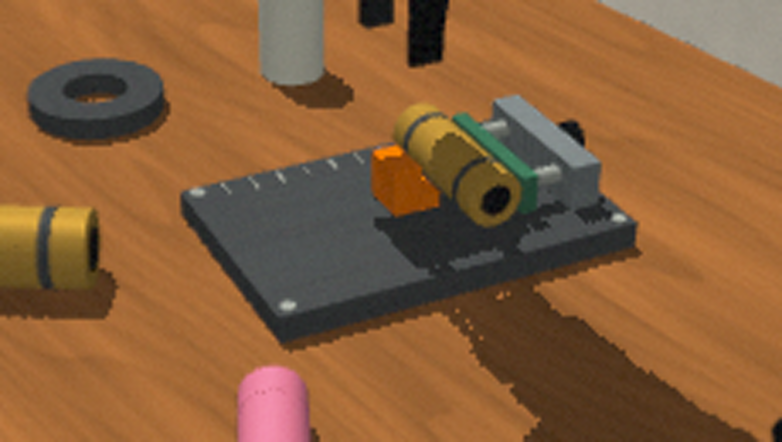

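View pics/q_wrist.png

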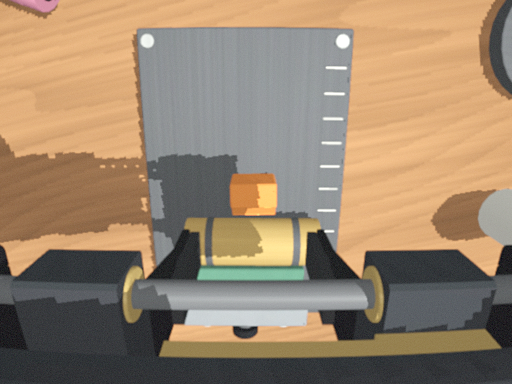

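```bash
python3 -c "
from go import *
print(job.sign_off());where()"
```

```text
the job is handed in; nothing more can be done
None
the job is handed in; nothing more can be done
```

The roller is resting squarely against the green pad, the chock stands on the plate just behind it with its toe towards it, and the job is handed in at about 31 s of the 72 s.

- **Push:** I rolled the smaller brass roller along the plate with the two open fingers, without lifting it. I pressed it on the pad for about 1 s at 10.5–11 N. Single noisy readings ran from 10.2 to 11.8 N. Then I eased off slowly.
- **Roller:** the last wrist-camera fit puts its centre 41.5 mm beyond the plate's centre and within 0.2° of square. Its front is at about 61.5 mm and the pad face reads 60.5–61 mm, so they touch to within camera accuracy.
- **Chock:** it first stood about 5 mm short of the roller. My try at sliding it stuck on the plate, with about 7 N on the gripper. I then lifted it about 1 mm and set it 2–2.5 mm nearer. The toe-to-roller gap is now about 3 mm and the roller did not move.
- **Other things:** the flange, the oil bottle and the screwdriver read the same positions as at the start, to within about 4 mm.
- **Disagreements:** the three cameras differ by 1–1.5 mm on the roller's position, so the gap and contact figures carry that much uncertainty. The side and scene fits made after the chock was in place were spoiled by its colour, so I did not use them.

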